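# Snap the wiring-duct cover home

### The arm

A 7-joint arm with a two-finger parallel gripper is mounted at the origin on a cart in front of the work surface, level with it; the furniture and walls round the work are solid. World frame = base frame: x ahead of the robot, y to its left, z up, the work surface at z = 0. Lengths are in m, angles in degrees, forces in N, time in s.
With the tool pointing down it reaches from about 0.425 to 0.875 m from the base axis. Payload 4.7 kg.
Tool frame: the origin (TCP) lies midway between the tips of the shut fingers; the grasp point (between the pads) lies 19 mm behind it; z points along the fingers, y is the direction in which the jaws open and shut (so a half turn about z gives the same grasp; the last joint's range is limited). The gripper opens to 85 mm and grips with 20 to 120 N. Pads are 22 mm wide; open, the fingers measure 114 mm over their backs; the gripper's body (76 mm by 85 mm) begins 54 mm behind the grasp point. The pads swing forward as they close: fully open they stand 13 mm farther back than shut.
Start: joints at [-66.916, 18.392, -4.016, 83.108, 1.295, 78.541, -3.26], TCP at [0.246, 0.601, 0.231] pointing down, gripper open.
Joint ranges: [-163.93, 163.93], [-17.29, 119.83], [-79.2, 71.16], [3.27, 140.29], [-89.18, 269.18], [5.43, 117.66], [-154.24, 154.24]. Speed limits (degrees/s): [147.25, 147.25, 180, 180, 180, 180, 180].

### API

Orientations are given as a 3x3 rotation matrix whose columns are the frame's x, y, z axes.
In Python, from rig import ctrl, eyes gives the robot as it stands.
- The arm moves only by the tool servo_tool, never from a script. Its argument "moves" is text: rows parted by semicolons, each of 5 numbers parted by spaces: the closure, from 0 (fully open) to 1 (shut), then the shift along the tool's x, y, z in units of 50 mm (1.0 is 50 mm), then the turn about the tool's z in units of 10 degrees (1.0 is 10 degrees). A call has 1 to 5 rows; each row is the pose to reach, as a shift and turn from the pose measured when the call began, along the tool's axes at that moment; what a row does not reach only later rows make up. A row lasts 1/8 s, in which the tool goes at most 62.5 mm and 10.7 degrees, less where a joint would pass 70% of its speed; a pose out of reach is approached as far as the arm can. A call with a gripper value outside its range is refused whole. The fingers move at their own pace and stop on an object; the grip force is fixed at half the most. Time passes only in rows, so rows that repeat a pose let the fingers close. It gives the time, the measured TCP pose, the force and the opening at its end, in the units of the state.
- ctrl.sense(): the state, without advancing time (a new reading comes with each control period).
- eyes.grab_frame(name): name is "side" or "top" or "wrist"; returns a dict with "pixels" (480x640x3 uint8, red, green, blue), "fx", "fy", "cx", "cy" (pixels), "position" and "rotation" of the camera in the world. Camera axes: x right, y down, z forward; pixel columns grow to the right and rows downward; lengths in m; the calibration is good to about 2 mm. A picture is of the moment at which its call begins. There is no depth.
- ctrl.hand_in(): hands the job in, once; it reports no verdict.
Trained networks look in the newest picture that a camera, given by its name, has taken for a name from the list of things; names that differ only in an ending like _2 or _b are one class to them, and where a whole thing is asked for, a point or a joint stands for the part that bears it (a point fixed in the world has none). Each returns a list of dicts, best first, with "conf" (0 to 1); they miss things now and then, are a little off and sometimes report something else, mostly with a low value. They report only what shows in the picture. A call takes as long as a camera call. They do not tell look-alikes from the thing itself.
- eyes.find_in(query, camera): "extent" ([left, top, width, height] in pixels, round what is visible of it).
- eyes.silhouettes(query, camera): "pixels" (480x640 bool, what is visible of it) and "extent" ([left, top, width, height] in pixels, round what is visible of it).
The state is a dict: "time_s": time; "qpos": joint angles; "qvel": joint speeds; "joint_torque": joint torques, N m; "tool_pos": TCP position; "tcp_rot": TCP orientation; "ft_force": force on the tool from outside, world axes, zero at the start; "wrist_torque": the same for the moment, N m; "finger_gap": opening from 0.0 (shut) to 1.0 (fully open).
Only numpy, scipy, OpenCV 4.12 (cv2) and the standard library are available. Lean on these libraries where they do the work, as an engineer would, in place of code of your own. Each camera call takes 0.05 s, during which the arm holds its last target.

### The job

The two lengths of cover on the small control panel's wiring duct have only been laid on. With the fingers closed, start at either outer end and run the fingertips along the top of the covers over their whole length to the opposite end, pressing lightly so that both lengths click down flush all along. Do not pick the covers up or press hard, leave the marker pen, tape and wire spool round the panel where they are, and finish with the hand clear.

Things in the scene. Friction and masses are not known exactly. Their poses are not given: they have to be found in the camera images.
- panel: small control panel fixed on the bench: metal plate 200 x 300 x 3 mm with a grey slotted wiring duct (50 mm wide, centre line at panel x = -38 mm) and, behind it, a rail of terminals and a small supply, up to 54 mm high. Origin: centre of the plate's underside, at bench height; x points across the duct to the terminals, y along the duct, z up.
- duct_mid (a point): point on the duct's centre line, half-way along it (panel x = -38, y = 0 mm), at the height that cover tops have when fully home: 45.5 mm above the bench. Axes as the panel's. Here the two cover lengths meet. Fixed end pieces, 14 mm long, stand at y = +119 and -119 mm from here, tops 46 mm above the bench.
- cover_left: cover length on the duct's +y half: loose pale grey channel, 108 (y) x 50 (x) x 15 mm, 60 g. Origin: middle of its underside, at start y = +56 mm from duct_mid. Sprung tongues under each end hold its top 7 mm proud (52.5 mm above the bench); 4 to 10 N straight down near an end snaps that end home, and the cover slopes till the other end is pressed too. It can shift 3 mm lengthwise.
- cover_right: cover length on the duct's -y half, same size and behaviour as cover_left; origin at the start y = -56 mm from duct_mid.
- cover_left_outer (a point): point on the top face of cover_left, on its centre line, 9 mm in from its outer (+y) end, beside the duct's end piece
- cover_left_inner (a point): point on the top face of cover_left, on its centre line, 9 mm in from its inner end, where it meets cover_right
- cover_right_outer (a point): point on the top face of cover_right, on its centre line, 9 mm in from its outer (-y) end, beside the duct's end piece
- cover_right_inner (a point): point on the top face of cover_right, on its centre line, 9 mm in from its inner end, where it meets cover_left
- tape_roll: black roll of tape, 55 mm across, 19 mm high, lying beside the panel's +y edge; loose, to be left alone. Origin: middle of the underside
- marker_red: white marker pen with a red cap, 135 x 17 x 16 mm, lying in front of the panel; loose, to be left alone. Origin: middle of the underside
- solder_spool: spool of wire with green flanges, 54 mm across, 30 mm high, standing to the right; loose, to be left alone. Origin: middle of the underside
There are look-alikes about, which are no part of the job. What is shaped like the cover_left but yellow is not meant.

How it is judged:
By the outcome, as a careful person would: the job done as asked, in the order asked, and still so for the second after the job is handed in, with the robot touching nothing.
It also fails if it takes over 38 s, if anything falls off the work surface, if the arm or the gripper's body presses on something with over 40 N, if the wrist force passes 120 N, or if a joint passes its speed limit or range.

## Working session

There is one attempt and no reset: what is moved stays moved. The work goes in short steps, Python scripts to look and compute and a tool call to move; the robot and the scene stay as the last step left them, time stands still between calls to the robot, and variables do not carry over. Pictures are saved under pics/ and viewed, and the job is handed in when it is done.

Besides the shell and the picture viewer there is one more tool, called after "Request:" as a command line: name --argument value ..., lists and objects as JSON in quotes. servo_tool: Moves the arm, as the interface text tells. Its arguments: {"type":"object","properties":{"moves":{"type":"string"}},"required":["moves"]}

```bash
mkdir -p pics
cat > h.py <<'E'
from rig import ctrl, eyes
import numpy as np, cv2
def save(f,n): cv2.imwrite('pics/'+n,cv2.cvtColor(f['pixels'],cv2.COLOR_RGB2BGR))
def ray(f,u,v,z):
    d=np.array(f['rotation'])@np.array([(u-f['cx'])/f['fx'],(v-f['cy'])/f['fy'],1]); p=np.array(f['position'])
    return p+d*(z-p[2])/d[2]
def proj(f,P):
    c=np.array(f['rotation']).T@(np.array(P)-np.array(f['position'])); return f['cx']+f['fx']*c[0]/c[2], f['cy']+f['fy']*c[1]/c[2]
E
python3 - <<'E'
from h import *
for n in ['top','side']:
    f=eyes.grab_frame(n); save(f,n+'0.png'); print(n,f['position'],f['fx'],np.round(f['rotation'],3).tolist())
    for q in ['panel','cover_left','cover_right','tape_roll','marker_red','solder_spool']:
        print(q,[(round(d['conf'],2),[round(x) for x in d['extent']]) for d in eyes.find_in(q,n)[:4]])
s=ctrl.sense(); print(s['time_s'],s['tool_pos'],np.round(s['tcp_rot'],3).tolist(),s['ft_force'],s['finger_gap'])
E
```

```text
top [ 0.39952902 -0.08496946  1.12345505] 501.62449707341716 [[0.016, -0.997, 0.078], [-1.0, -0.016, -0.009], [0.01, -0.078, -0.997]]
panel [(0.66, [241, 136, 156, 133])]
cover_left [(0.72, [262, 185, 58, 38]), (0.65, [162, 201, 28, 52])]
cover_right [(0.61, [312, 204, 53, 41])]
tape_roll [(0.55, [225, 164, 25, 27])]
marker_red [(0.69, [260, 236, 51, 38]), (0.5, [245, 136, 156, 128])]
solder_spool [(0.92, [446, 278, 23, 22])]
side [0.55834631 0.72441142 0.67682324] 433.796678906166 [[-0.999, 0.019, -0.049], [0.05, 0.613, -0.789], [0.015, -0.79, -0.613]]
panel [(0.7, [224, 216, 126, 97])]
cover_left [(0.9, [279, 246, 36, 33]), (0.83, [298, 352, 61, 29]), (0.57, [226, 217, 123, 96])]
cover_right [(0.78, [298, 220, 37, 32])]
tape_roll [(0.7, [254, 301, 27, 26])]
marker_red [(0.69, [330, 261, 26, 36])]
solder_spool [(0.48, [348, 181, 19, 19])]
0.7 [0.24644584 0.60151439 0.23138947] [[-0.925, 0.379, 0.0], [0.379, 0.925, 0.0], [-0.0, 0.0, -1.0]] [-0.09302546 -0.72956898  0.53435989] 1.0001253492550812
```

Run:
```python
import cv2
a=cv2.imread('pics/top0.png'); cv2.imwrite('pics/topc.png',cv2.resize(a[120:320,150:480],None,fx=2.4,fy=2.4,interpolation=3))
b=cv2.imread('pics/side0.png'); cv2.imwrite('pics/sidec.png',cv2.resize(b[170:400,200:400],None,fx=2.6,fy=2.6,interpolation=3))
```

```text
(no output)
```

View pics/topc.png

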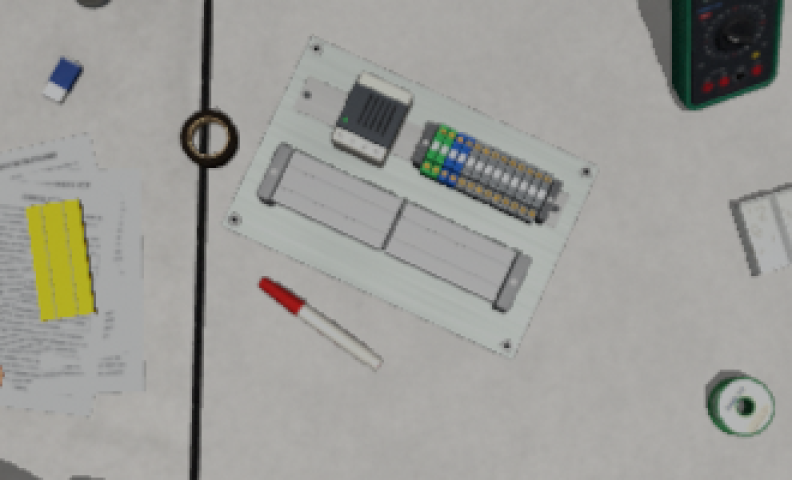

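View pics/sidec.png

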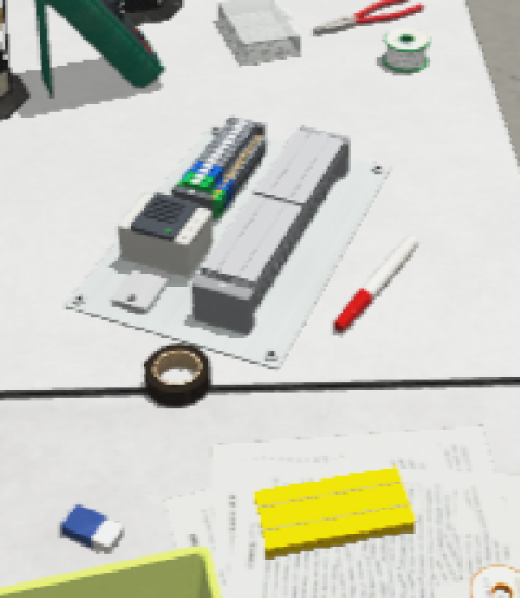

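The top view crop shows the grey duct at crop (265..530, 145..310) with both grey covers, split near (395,223). There are three cover-like things: grey left at top px (262–320, 185–223), grey right at (312–365, 204–245), and yellow at (162–190, 201–253). The two grey ones lie on the panel's duct, so they are the ones meant; the yellow one on the papers is not. Next I work out the panel pose.

Run:
```python
from h import *
from scipy.optimize import least_squares
f=eyes.grab_frame('top'); g=eyes.grab_frame('side')
# corners in order (+y,+x),( -y,+x),(-y,-x),(+y,-x)
ct=np.array([(313,36),(597,166),(511,357),(222,222)])/2.4+[150,120]
loc=np.array([(.1,.15),(.1,-.15),(-.1,-.15),(-.1,.15)])
cs=np.array([(66,307),(np.nan,np.nan),(392,165),(278,367)])/2.6+[200,170]
def W(p,l,z): 
    c,s=np.cos(p[2]),np.sin(p[2]); return [p[0]+c*l[0]-s*l[1],p[1]+s*l[0]+c*l[1],z]
def fit(use):
    def r(p):
        o=[]
        for l,a,b in zip(loc,ct,cs):
            P=W(p,l,.003)
            if 't' in use:o+=list(np.array(proj(f,P))-a)
            if 's' in use and b[0]==b[0]:o+=list(np.array(proj(g,P))-b)
        return np.array(o)
    s=least_squares(r,[.5,-.05,-.4]); print(use,np.round(s.x,4),np.degrees(s.x[2]),'mid',np.round(W(s.x,(-.038,0),.0455),4),np.round(s.fun,1)); return s.x
p=fit('t');fit('s');p=fit('ts')
# cover check
for im,n,F in((f,'top',f),(g,'side',g)):
    a=cv2.cvtColor(im['pixels'],cv2.COLOR_RGB2BGR)
    k=4 
    x0,y0=(235,130) if n=='top' else (215,205)
    a=cv2.resize(a[y0:y0+145,x0:x0+170],None,fx=k,fy=k,interpolation=2)
    def ln(pts,z,c):
        q=np.array([[(np.array(proj(F,W(p,l,z)))-[x0,y0]+.5)*k] for l in pts]).astype(int); cv2.polylines(a,[q],True,c,1)
    ln(loc,.003,(0,0,255))
    for s in(1,-1): ln([(-.063,s*.002),(-.013,s*.002),(-.013,s*.110),(-.063,s*.110)],.0525,(0,160,0))
    cv2.imwrite(f'pics/fit_{n}.png',a)
for n,F in(('top',f),('side',g)):
  for q in('cover_left','cover_right'):
    d=eyes.silhouettes(q,n)
    for e in d[:3]:
        v,u=np.nonzero(e['pixels']); 
        P=ray(F,u.mean(),v.mean(),.0525); print(n,q,round(e['conf'],2),np.round(P,4), 'exp',np.round(W(p,(-.038,.056 if 'left' in q else -.056),.05),4))
```

```text
t [ 0.5732 -0.0937 -0.4198] -24.05093491325268 mid [ 0.5385 -0.0783  0.0455] [-0.6 -1.1  1.1 -0.1  0.2  0.6 -0.7  0.5]
s [ 0.5719 -0.0928 -0.4144] -23.745442925951714 mid [ 0.5372 -0.0775  0.0455] [-0.5 -0.7 -0.3  0.3  0.7  0.4]
ts [ 0.5726 -0.0935 -0.4172] -23.905154493680456 mid [ 0.5379 -0.0781  0.0455] [-0.8 -0.7 -0.8 -1.1  1.   0.   0.3  0.8 -0.4  0.3 -0.8  0.9  0.1  0.2]
top cover_left 0.69 [ 0.5603 -0.0271  0.0525] exp [ 0.5606 -0.0269  0.05  ]
top cover_left 0.66 [0.5031 0.2172 0.0525] exp [ 0.5606 -0.0269  0.05  ]
top cover_right 0.89 [ 0.5148 -0.1297  0.0525] exp [ 0.5152 -0.1293  0.05  ]
side cover_left 0.75 [ 0.5603 -0.0211  0.0525] exp [ 0.5606 -0.0269  0.05  ]
side cover_left 0.56 [0.5099 0.2624 0.0525] exp [ 0.5606 -0.0269  0.05  ]
side cover_right 0.58 [ 0.5148 -0.1225  0.0525] exp [ 0.5152 -0.1293  0.05  ]
```

```bash
python3 -c "
import cv2;a=cv2.imread('pics/fit_top.png');b=cv2.imread('pics/fit_side.png');import numpy as np
cv2.imwrite('pics/fits.png',cv2.resize(np.vstack([a,b]),(680//1,1160))[:, :][:1160]) "
```

```text
(no output)
```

View pics/fit_top.png

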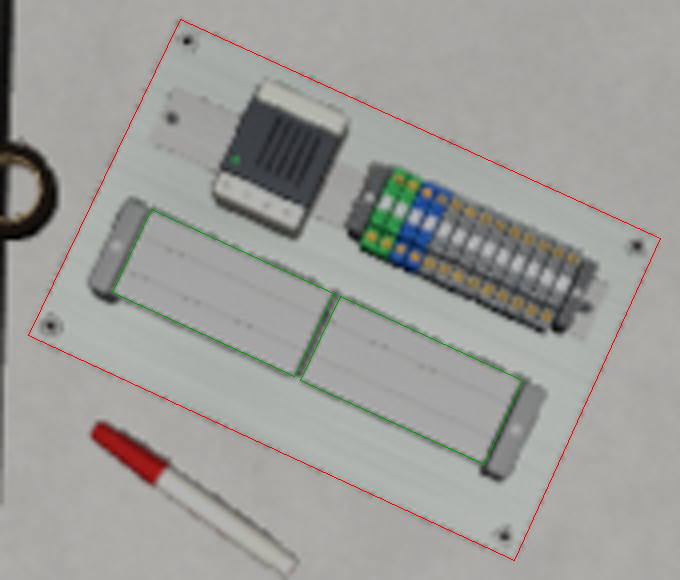

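View pics/fit_side.png

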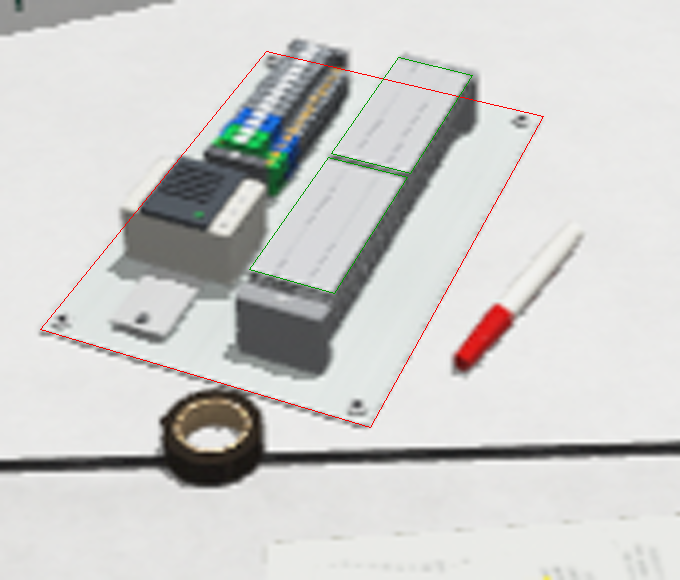

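The overlay matches the plate and covers in both views: duct_mid is about (0.538, -0.078) and yaw about -23.9°. The top view puts the plate corners at full-frame px (280,135), (399,189), (363,269) and (242,212). Next I move above the +y outer end with the fingers shutting.

Request:
servo_tool --moves "1 -5 -4 0 0.16; 1 -10.6 -8.3 0 0.16; 1 -10.6 -8.3 0 0.16; 1 -10.6 -8.3 0 0.16; 1 -10.6 -8.3 0 0.16"

```text
time_s: 1.62
tool_pos: [0.4016, 0.3279, 0.2317]
tcp_rot: [[-0.914, 0.405, 0.001], [0.405, 0.914, 0.001], [-0.0, 0.001, -1.0]]
ft_force: [1.1, 0.2, 0.8]
finger_gap: 0.005
```

```bash
cat >> h.py <<'E'
MID=np.array([.538,-.078]); TH=np.radians(-23.9)
YP=np.array([-np.sin(TH),np.cos(TH)]); XP=np.array([np.cos(TH),np.sin(TH)])
def st(ty=None,tx=0,tz=None):
    s=ctrl.sense(); p=np.array(s['tool_pos']); R=np.array(s['tcp_rot']); d=p[:2]-MID
    print('t%.2f'%s['time_s'],'panel x,y,z mm',np.round([1e3*d@XP,1e3*d@YP,1e3*p[2]],1),'F',np.round(s['ft_force'],1),'gap%.2f'%s['finger_gap'],'yaw err',round(np.degrees(np.arctan2(YP[0]*R[1,1]-YP[1]*R[0,1],R[:2,1]@YP)),2))
    if ty is not None:
        t=np.r_[MID+XP*tx+YP*ty,tz]; print('move units',np.round(R.T@(t-p)/.05,3))
E
python3 -c "
from h import *
st(.101,0,.12)"
```

```text
t1.62 panel x,y,z mm [-289.1  315.8  231.7] F [1.1 0.2 0.8] gap0.00 yaw err 0.02
move units [-5.78  -4.302  2.231]
```

Request:
servo_tool --moves "1 -5.78 -4.3 0 0; 1 -5.78 -4.3 0 0; 1 -5.78 -4.3 0 0; 1 -5.78 -4.3 0 0; 1 -5.78 -4.3 0 0"

```text
time_s: 2.25
tool_pos: [0.5552, 0.056, 0.232]
tcp_rot: [[-0.915, 0.404, 0.002], [0.404, 0.915, 0.001], [-0.001, 0.002, -1.0]]
ft_force: [1.2, 1.3, 0.1]
finger_gap: -0.003
```

```bash
python3 -c "
from h import *
st(.100,0,.07)"
```

```text
t2.25 panel x,y,z mm [-38.5 129.5 232. ] F [1.2 1.3 0.1] gap-0.00 yaw err 0.05
move units [-0.766 -0.597  3.24 ]
```

Request:
servo_tool --moves "1 -0.77 -0.6 1 0; 1 -0.77 -0.6 2 0; 1 -0.77 -0.6 3.2 0; 1 -0.77 -0.6 3.2 0; 1 -0.77 -0.6 3.2 0"

```text
time_s: 2.88
tool_pos: [0.5802, 0.0134, 0.0742]
tcp_rot: [[-0.915, 0.404, 0.005], [0.404, 0.915, 0.002], [-0.004, 0.004, -1.0]]
ft_force: [0.4, 0.9, 0.0]
finger_gap: 0.002
```

```bash
python3 -c "
from h import *
st(.100,0,.054)
for n in('side','wrist'):
  f=eyes.grab_frame(n); save(f,n+'1.png')
  if n=='side': 
    a=cv2.imread('pics/side1.png')[170:340,200:400]; cv2.imwrite('pics/side1c.png',cv2.resize(a,None,fx=3.4,fy=3.4,interpolation=2))
"
```

```text
t2.88 panel x,y,z mm [  1.5 100.7  74.2] F [0.4 0.9 0. ] gap0.00 yaw err 0.06
move units [ 0.032 -0.015  0.404]
```

View pics/side1c.png

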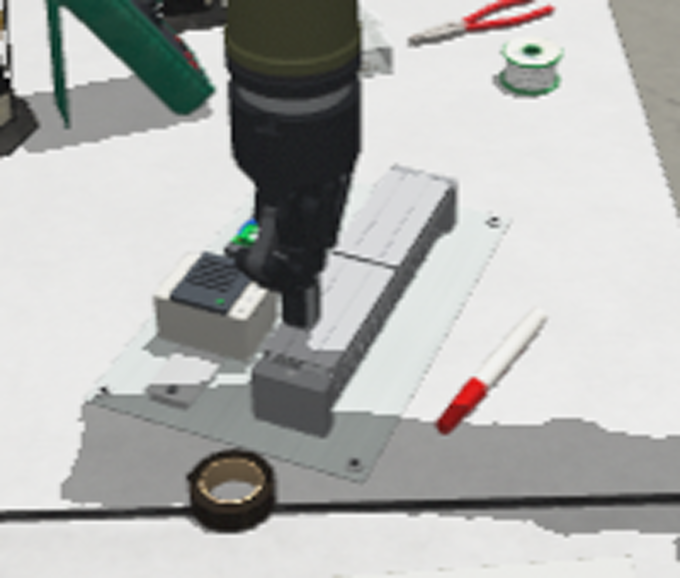

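View pics/wrist1.png

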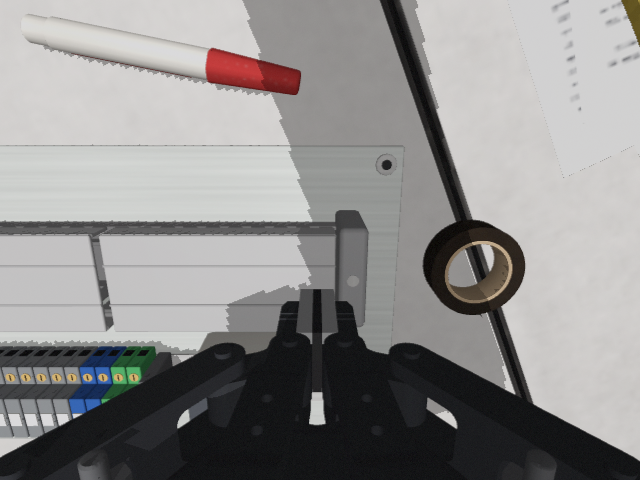

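The wrist view shows the shut tips at px (300–335, 290–330), over the left cover's outer end and just inside the end piece at (338–366). The tape and pen are clear of the hand. I lower to just above the cover.

Request:
servo_tool --moves "1 0.03 -0.01 0.2 0; 1 0.03 -0.01 0.36 0; 1 0.03 -0.01 0.38 0"

```text
time_s: 3.35
tool_pos: [0.579, 0.0138, 0.0557]
tcp_rot: [[-0.915, 0.404, 0.006], [0.404, 0.915, 0.002], [-0.005, 0.005, -1.0]]
ft_force: [-0.6, -0.2, 0.4]
finger_gap: 0.001
```

Request:
servo_tool --moves "1 0 0 0.04 0; 1 0 0 0.06 0; 1 0 0 0.08 0"

```text
time_s: 3.72
tool_pos: [0.5793, 0.0138, 0.0519]
tcp_rot: [[-0.915, 0.404, 0.007], [0.404, 0.915, 0.002], [-0.005, 0.005, -1.0]]
ft_force: [0.1, -0.7, 3.7]
finger_gap: 0.001
```

```bash
python3 -c "
from h import *
st(.1005,0,.049)"
```

```text
t3.73 panel x,y,z mm [  0.6 100.7  51.9] F [ 0.1 -0.7  3.7] gap0.00 yaw err 0.08
move units [ 0.012 -0.004  0.059]
```

Contact is at about 52 mm. I press on in small steps.

Request:
servo_tool --moves "1 0.01 0 0.03 0; 1 0.01 0 0.05 0"

```text
time_s: 3.98
tool_pos: [0.5795, 0.014, 0.0498]
tcp_rot: [[-0.915, 0.404, 0.008], [0.404, 0.915, 0.002], [-0.006, 0.005, -1.0]]
ft_force: [0.4, 0.3, 0.5]
finger_gap: -0.001
```

Request:
servo_tool --moves "1 0 0 0.03 0; 1 0 0 0.06 0"

```text
time_s: 4.22
tool_pos: [0.5791, 0.0141, 0.0464]
tcp_rot: [[-0.915, 0.404, 0.007], [0.404, 0.915, 0.002], [-0.006, 0.005, -1.0]]
ft_force: [-1.1, 0.9, 6.2]
finger_gap: -0.003
```

Request:
servo_tool --moves "1 0 0 0.015 0; 1 0 0 0.015 0"

```text
time_s: 4.47
tool_pos: [0.5791, 0.0142, 0.0463]
tcp_rot: [[-0.915, 0.404, 0.007], [0.404, 0.915, 0.003], [-0.005, 0.005, -1.0]]
ft_force: [-1.4, 0.2, 7.0]
finger_gap: 0.005
```

Request:
servo_tool --moves "1 0 -0.06 0.01 0; 1 0 -0.12 0.005 0; 1 0 -0.18 0.0 0; 1 0 -0.24 -0.005 0; 1 0 -0.3 -0.01 0"

```text
time_s: 5.1
tool_pos: [0.5734, 0.0006, 0.047]
tcp_rot: [[-0.915, 0.404, 0.008], [0.404, 0.915, 0.003], [-0.006, 0.006, -1.0]]
ft_force: [1.7, 3.8, 4.6]
finger_gap: 0.006
```

```bash
python3 -c "
from h import *
st()"
```

```text
t5.10 panel x,y,z mm [ 0.5 86.2 47. ] F [1.7 3.8 4.6] gap0.01 yaw err 0.09
```

Request:
servo_tool --moves "1 0 -0.08 0.003 0; 1 0 -0.16 -0.003 0; 1 0 -0.24 -0.009 0; 1 0 -0.32 -0.015 0; 1 0 -0.4 -0.021 0"

```text
time_s: 5.72
tool_pos: [0.5657, -0.0173, 0.0482]
tcp_rot: [[-0.915, 0.403, 0.009], [0.403, 0.915, 0.004], [-0.007, 0.007, -1.0]]
ft_force: [2.5, 4.6, 6.1]
finger_gap: 0.002
```

Request:
servo_tool --moves "1 0 -0.08 0.003 0; 1 0 -0.16 -0.003 0; 1 0 -0.24 -0.009 0; 1 0 -0.32 -0.015 0; 1 0 -0.4 -0.021 0"

```text
time_s: 6.35
tool_pos: [0.558, -0.0354, 0.0495]
tcp_rot: [[-0.915, 0.403, 0.01], [0.403, 0.915, 0.005], [-0.007, 0.008, -1.0]]
ft_force: [1.3, 5.5, 5.3]
finger_gap: 0.0
```

```bash
python3 -c "
from h import *
st()"
```

```text
t6.35 panel x,y,z mm [ 1.  47.1 49.5] F [1.3 5.5 5.3] gap0.00 yaw err 0.11
```

Request:
servo_tool --moves "1 0.01 -0.08 0.001 0; 1 0.01 -0.16 -0.005 0; 1 0.02 -0.24 -0.011 0; 1 0.02 -0.32 -0.018 0; 1 0.02 -0.4 -0.024 0"

```text
time_s: 6.98
tool_pos: [0.5491, -0.0531, 0.0507]
tcp_rot: [[-0.915, 0.403, 0.01], [0.403, 0.915, 0.005], [-0.007, 0.009, -1.0]]
ft_force: [2.4, 5.0, 4.9]
finger_gap: -0.003
```

```bash
python3 -c "
from h import *
st()"
```

```text
t6.97 panel x,y,z mm [ 0.1 27.2 50.7] F [2.4 5.  4.9] gap-0.00 yaw err 0.12
```

Request:
servo_tool --moves "1 0 -0.08 0 0; 1 0 -0.16 -0.006 0; 1 0 -0.22 -0.01 0; 1 0 -0.26 -0.01 0"

```text
time_s: 7.48
tool_pos: [0.544, -0.0648, 0.0514]
tcp_rot: [[-0.915, 0.403, 0.011], [0.403, 0.915, 0.006], [-0.007, 0.01, -1.0]]
ft_force: [1.9, 4.9, 5.5]
finger_gap: 0.005
```

```bash
python3 -c "
from h import *
st()
f=eyes.grab_frame('wrist'); save(f,'w2.png')"
```

```text
t7.47 panel x,y,z mm [ 0.1 14.5 51.4] F [1.9 4.9 5.5] gap0.01 yaw err 0.12
```

View pics/w2.png

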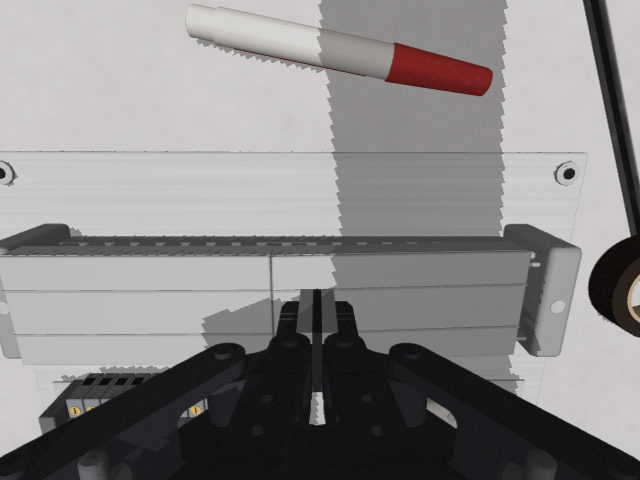

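The wrist view shows the joint at col 272 and the tips at cols 300–336, so they are still wholly on the left cover. I advance 4 mm and press its inner end.

Request:
servo_tool --moves "1 0 -0.05 0 0; 1 0 -0.08 0.01 0; 1 0 -0.08 0.04 0"

```text
time_s: 7.9
tool_pos: [0.5428, -0.0678, 0.0499]
tcp_rot: [[-0.915, 0.403, 0.012], [0.403, 0.915, 0.007], [-0.008, 0.012, -1.0]]
ft_force: [1.1, 4.0, 5.4]
finger_gap: 0.0
```

Request:
servo_tool --moves "1 0 0 0.02 0; 1 0 0 0.04 0; 1 0 0 0.05 0"

```text
time_s: 8.28
tool_pos: [0.5418, -0.0686, 0.0466]
tcp_rot: [[-0.915, 0.404, 0.01], [0.404, 0.915, 0.007], [-0.006, 0.01, -1.0]]
ft_force: [-0.3, 1.2, -0.4]
finger_gap: 0.001
```

```bash
python3 -c "
from h import *
st()"
```

```text
t8.28 panel x,y,z mm [-0.3 10.1 46.6] F [-0.3  1.2 -0.4] gap0.00 yaw err 0.07
```

Snapped (the force dropped). I press lightly to confirm the cover is home.

Request:
servo_tool --moves "1 0 0 0.02 0; 1 0 0 0.03 0"

```text
time_s: 8.52
tool_pos: [0.5417, -0.0688, 0.0456]
tcp_rot: [[-0.915, 0.404, 0.009], [0.404, 0.915, 0.007], [-0.006, 0.01, -1.0]]
ft_force: [-2.7, 0.9, 7.3]
finger_gap: 0.003
```

Request:
servo_tool --moves "1 0 0 0.01 0; 1 0 0 0.01 0"

```text
time_s: 8.78
tool_pos: [0.5417, -0.0688, 0.0456]
tcp_rot: [[-0.915, 0.404, 0.009], [0.404, 0.915, 0.007], [-0.006, 0.01, -1.0]]
ft_force: [-1.8, 0.1, 5.3]
finger_gap: -0.004
```

```bash
python3 -c "
from h import *
st(.001,0,.0535)
f=eyes.grab_frame('wrist'); save(f,'w3.png')"
```

```text
t8.78 panel x,y,z mm [-0.3  9.9 45.6] F [-1.8  0.1  5.3] gap-0.00 yaw err 0.06
move units [-0.007 -0.176 -0.159]
```

View pics/w3.png

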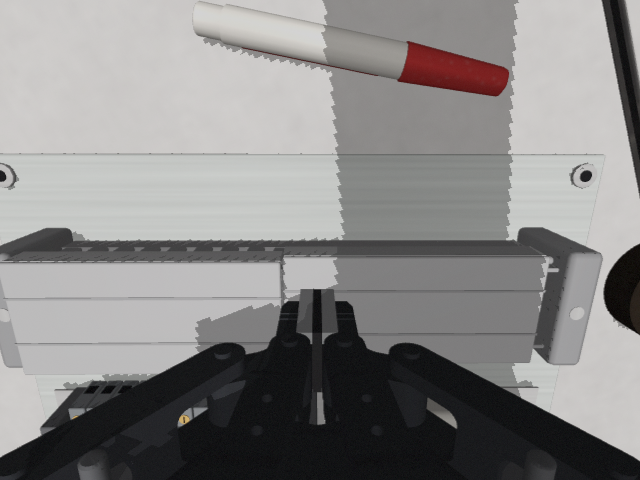

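The left cover is flush: the tip reads 45.6 mm at 5 N. The joint shows at col 281, with the right cover still proud. I step up the 7 mm edge and onto the right cover's inner end.

Request:
servo_tool --moves "1 0 0 -0.12 0; 1 0 0 -0.18 0; 1 0 -0.1 -0.18 0; 1 0 -0.22 -0.17 0; 1 0 -0.22 -0.16 0"

```text
time_s: 9.45
tool_pos: [0.5367, -0.0799, 0.0533]
tcp_rot: [[-0.914, 0.405, 0.009], [0.405, 0.914, 0.007], [-0.005, 0.01, -1.0]]
ft_force: [-0.8, 0.8, 0.4]
finger_gap: -0.0
```

Request:
servo_tool --moves "1 0 0 0.03 0; 1 0 0 0.06 0"

```text
time_s: 9.7
tool_pos: [0.5373, -0.0797, 0.0508]
tcp_rot: [[-0.914, 0.405, 0.01], [0.405, 0.914, 0.007], [-0.006, 0.01, -1.0]]
ft_force: [-0.8, 0.4, 5.1]
finger_gap: 0.0
```

```bash
python3 -c "
from h import *
st(-.003,0,.0535)"
```

```text
t9.70 panel x,y,z mm [ 0.  -1.8 50.8] F [-0.8  0.4  5.1] gap0.00 yaw err -0.01
move units [ 0.    -0.023 -0.054]
```

Request:
servo_tool --moves "1 0 -0.02 0.03 0; 1 0 -0.04 0.05 0"

```text
time_s: 9.95
tool_pos: [0.5362, -0.0816, 0.0478]
tcp_rot: [[-0.914, 0.405, 0.009], [0.405, 0.914, 0.007], [-0.006, 0.01, -1.0]]
ft_force: [0.1, -0.5, 1.2]
finger_gap: 0.002
```

Request:
servo_tool --moves "1 0 -0.02 0.03 0; 1 0 -0.04 0.05 0"

```text
time_s: 10.2
tool_pos: [0.5356, -0.0828, 0.0457]
tcp_rot: [[-0.914, 0.405, 0.009], [0.405, 0.914, 0.008], [-0.005, 0.011, -1.0]]
ft_force: [-1.0, 3.7, 8.7]
finger_gap: -0.005
```

```bash
python3 -c "
from h import *
st()"
```

```text
t10.20 panel x,y,z mm [-0.2 -5.3 45.7] F [-1.   3.7  8.7] gap-0.01 yaw err 0.02
```

Request:
servo_tool --moves "1 0 -0.08 0.002 0; 1 0 -0.16 0 0; 1 0 -0.24 -0.006 0; 1 0 -0.32 -0.012 0; 1 0 -0.4 -0.018 0"

```text
time_s: 10.82
tool_pos: [0.5286, -0.1004, 0.0471]
tcp_rot: [[-0.915, 0.404, 0.012], [0.404, 0.915, 0.009], [-0.007, 0.013, -1.0]]
ft_force: [2.2, 3.9, 6.4]
finger_gap: 0.0
```

Request:
servo_tool --moves "1 0 -0.08 0.002 0; 1 0 -0.16 -0.004 0; 1 0 -0.24 -0.01 0; 1 0 -0.32 -0.016 0; 1 0 -0.4 -0.022 0"

```text
time_s: 11.45
tool_pos: [0.5211, -0.1185, 0.0484]
tcp_rot: [[-0.915, 0.404, 0.013], [0.404, 0.915, 0.009], [-0.008, 0.014, -1.0]]
ft_force: [2.4, 4.4, 6.0]
finger_gap: -0.0
```

```bash
python3 -c "
from h import *
st()"
```

```text
t11.45 panel x,y,z mm [  1.  -43.9  48.4] F [2.4 4.4 6. ] gap-0.00 yaw err 0.06
```

Request:
servo_tool --moves "1 0.01 -0.08 0.001 0; 1 0.02 -0.16 -0.005 0; 1 0.02 -0.24 -0.011 0; 1 0.02 -0.32 -0.017 0; 1 0.02 -0.4 -0.023 0"

```text
time_s: 12.08
tool_pos: [0.5126, -0.1361, 0.0496]
tcp_rot: [[-0.915, 0.404, 0.014], [0.404, 0.915, 0.01], [-0.009, 0.015, -1.0]]
ft_force: [2.7, 4.5, 5.5]
finger_gap: 0.002
```

Request:
servo_tool --moves "1 0.01 -0.08 0.001 0; 1 0.02 -0.16 -0.005 0; 1 0.02 -0.24 -0.011 0; 1 0.02 -0.32 -0.017 0; 1 0.02 -0.4 -0.023 0"

```text
time_s: 12.7
tool_pos: [0.504, -0.1538, 0.0508]
tcp_rot: [[-0.915, 0.404, 0.015], [0.404, 0.915, 0.011], [-0.01, 0.016, -1.0]]
ft_force: [1.2, 4.4, 5.8]
finger_gap: -0.002
```

```bash
python3 -c "
from h import *
st()"
```

```text
t12.70 panel x,y,z mm [ -0.3 -83.1  50.8] F [1.2 4.4 5.8] gap-0.00 yaw err 0.08
```

Request:
servo_tool --moves "1 0 -0.08 0.001 0; 1 0 -0.16 -0.005 0; 1 0 -0.24 -0.011 0; 1 0 -0.32 -0.016 0; 1 0 -0.36 -0.01 0"

```text
time_s: 13.32
tool_pos: [0.4972, -0.1699, 0.0514]
tcp_rot: [[-0.915, 0.404, 0.016], [0.404, 0.915, 0.012], [-0.01, 0.017, -1.0]]
ft_force: [2.3, 6.1, 7.0]
finger_gap: -0.002
```

Request:
servo_tool --moves "1 0 0 0.03 0; 1 0 0 0.05 0"

```text
time_s: 13.58
tool_pos: [0.4965, -0.1706, 0.0486]
tcp_rot: [[-0.915, 0.404, 0.015], [0.404, 0.915, 0.011], [-0.009, 0.016, -1.0]]
ft_force: [0.2, 0.1, 1.0]
finger_gap: 0.005
```

```bash
python3 -c "
from h import *
st()"
```

```text
t13.57 panel x,y,z mm [  -0.4 -101.5   48.6] F [0.2 0.1 1. ] gap0.00 yaw err 0.06
```

Request:
servo_tool --moves "1 0 0 0.03 0; 1 0 0 0.05 0; 1 0 0 0.065 0"

```text
time_s: 13.95
tool_pos: [0.4949, -0.1717, 0.0455]
tcp_rot: [[-0.914, 0.405, 0.012], [0.405, 0.914, 0.01], [-0.007, 0.014, -1.0]]
ft_force: [-5.7, -0.9, 12.3]
finger_gap: 0.0
```

Request:
servo_tool --moves "1 0 0 0.01 0; 1 0 0 0.015 0"

```text
time_s: 14.2
tool_pos: [0.4949, -0.1718, 0.0455]
tcp_rot: [[-0.914, 0.405, 0.012], [0.406, 0.914, 0.011], [-0.006, 0.015, -1.0]]
ft_force: [-3.6, 0.7, 9.7]
finger_gap: 0.004
```

```bash
python3 -c "
from h import *
st()"
```

```text
t14.20 panel x,y,z mm [  -1.4 -103.2   45.5] F [-3.6  0.7  9.7] gap0.00 yaw err -0.02
```

Flush. I lift clear and check with all the cameras.

Request:
servo_tool --moves "1 0 0 -0.3 0; 1 0 0 -1 0; 1 0 0 -2 0; 1 0 0 -3 0; 1 0 0 -3 0"

```text
time_s: 14.82
tool_pos: [0.4955, -0.175, 0.2004]
tcp_rot: [[-0.914, 0.406, 0.02], [0.406, 0.914, 0.01], [-0.015, 0.017, -1.0]]
ft_force: [-0.6, 0.6, -0.9]
finger_gap: -0.0
```

Request:
servo_tool --moves "1 1 -0.5 0 0; 1 2 -1 0 0; 1 2 -1 0 0; 1 2 -1 0 0"

```text
time_s: 15.32
tool_pos: [0.3841, -0.1801, 0.198]
tcp_rot: [[-0.913, 0.406, 0.021], [0.407, 0.914, 0.01], [-0.015, 0.018, -1.0]]
ft_force: [0.7, -0.5, 0.0]
finger_gap: 0.003
```

Run:
```python
from h import *
st()
p=[.5726,-.0935,-.4172]
def W(l,z):
    c,s=np.cos(p[2]),np.sin(p[2]); return [p[0]+c*l[0]-s*l[1],p[1]+s*l[0]+c*l[1],z]
for n,x0,y0,w,h in(('side',240,205,100,110),('top',210,130,200,150)):
    f=eyes.grab_frame(n); save(f,n+'9.png'); k=5 if n=='side' else 4
    a=cv2.imread(f'pics/{n}9.png')[y0:y0+h,x0:x0+w]; cv2.imwrite(f'pics/{n}9c.png',cv2.resize(a,None,fx=k,fy=k,interpolation=2))
    for q in ['tape_roll','marker_red','solder_spool']: print(n,q,[(round(d['conf'],2),[round(x) for x in d['extent']]) for d in eyes.find_in(q,n)[:2]])
```

```text
t15.32 panel x,y,z mm [ -99.4 -155.7  198. ] F [ 0.7 -0.5  0. ] gap0.00 yaw err -0.08
side tape_roll [(0.8, [255, 302, 28, 28])]
side marker_red [(0.5, [327, 260, 32, 36]), (0.38, [279, 247, 37, 34])]
side solder_spool [(0.84, [347, 181, 21, 20])]
top tape_roll []
top marker_red [(0.62, [261, 231, 48, 42])]
top solder_spool [(0.58, [453, 280, 19, 20]), (0.25, [225, 163, 27, 27])]
```

View pics/side9c.png

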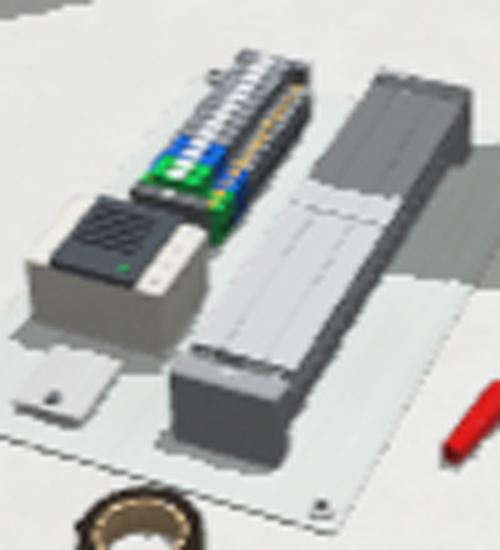

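View pics/top9c.png

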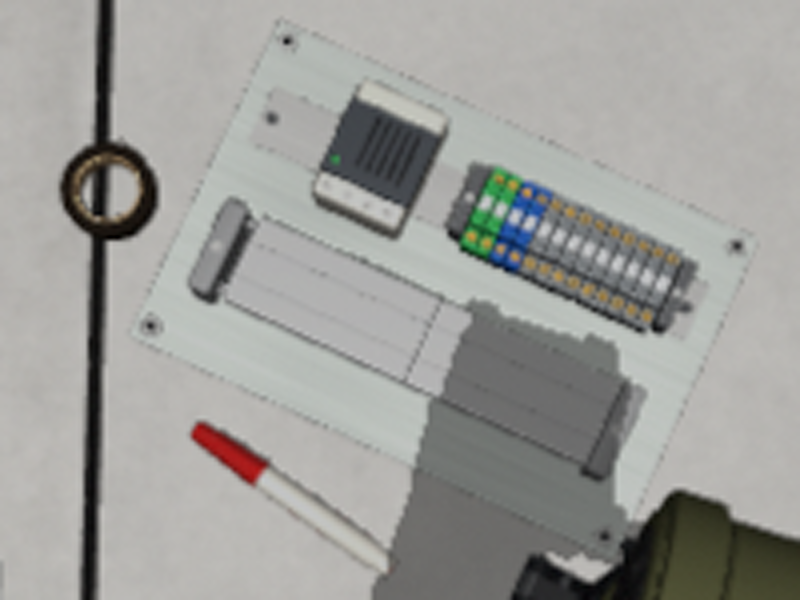

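Run:
```python
from h import *
p=[.5726,-.0935,-.4172]
def W(l,z):
    c,s=np.cos(p[2]),np.sin(p[2]); return [p[0]+c*l[0]-s*l[1],p[1]+s*l[0]+c*l[1],z]
f=eyes.grab_frame('side'); save(f,'s10.png')
x0,y0,k=245,215,7; a0=cv2.resize(cv2.imread('pics/s10.png')[y0:y0+80,x0:x0+55+40],None,fx=k,fy=k,interpolation=2)
b0=cv2.resize(cv2.imread('pics/side0.png')[y0:y0+80,x0:x0+95],None,fx=k,fy=k,interpolation=2)
def ov(a,z,sh):
    a=a.copy()
    for lo,hi in((.002+sh,.110+sh),(-.110+sh,-.002+sh)):
        q=np.array([[(np.array(proj(f,W(l,z)))-[x0,y0]+.5)*k] for l in[(-.063,lo),(-.013,lo),(-.013,hi),(-.063,hi)]]).astype(int); cv2.polylines(a,[q],True,(0,0,255),1)
    return a
cv2.imwrite('pics/cmp.png',ov(a0,.0455,-.002)); cv2.imwrite('pics/cmpb.png',ov(a0,.0525,-.002))
```

```text
(no output)
```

View pics/cmp.png

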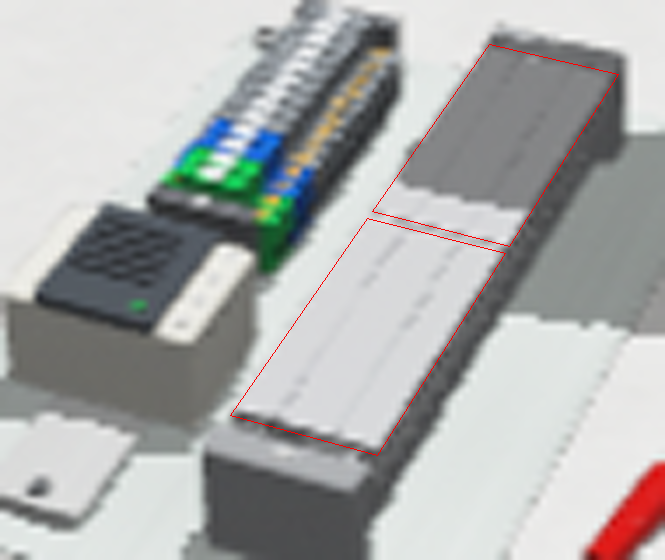

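View pics/cmpb.png

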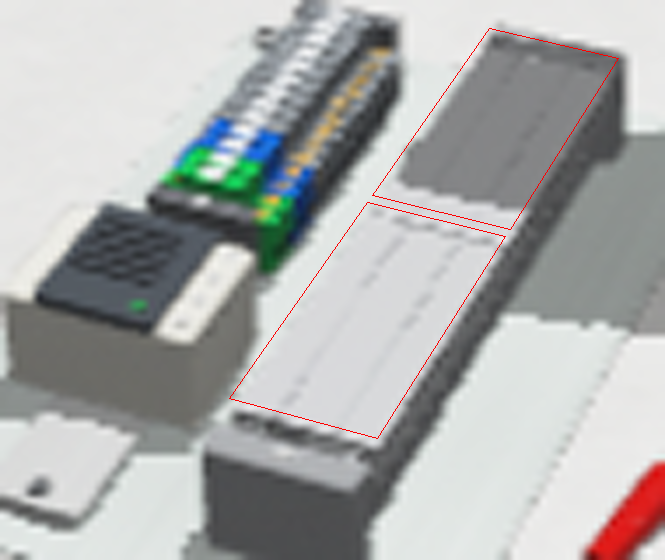

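The 45.5 mm outline fits both covers at all four ends in the side view, and the 52.5 mm outline does not. The tape, pen and spool are where they were. Handing in.

```bash
python3 -c "
from h import *
print(ctrl.hand_in()); st()"
```

```text
the job is handed in; nothing more can be done
None
the job is handed in; nothing more can be done
```

I pressed both grey cover lengths down with the fingers closed, from the left (+y) outer end to the right outer end, and the job is handed in. It took about 15.5 s.

- **Ends:** all four ends showed the force drop as they snapped, in order along the run. The highest force I read at the end of a move was about 12 N.
- **Joint:** at the joint I lifted the tips for about 12 mm of travel to get up the 7 mm step onto the right cover.
- **Flushness:** the tip read 45.5–45.7 mm at three of the ends. It read 46.3 mm at the left outer end while that cover still sloped. Afterwards the side view matched the fully-home outline (45.5 mm) at all four ends.
- **Drag:** the covers slid about 2 mm towards the right end, within their 3 mm of play.
- **Loose things:** the tape, marker and spool showed no movement. The network missed the tape in the last top view, but it is plain in the picture at its old place. The spool's box there was about 7 px off, while the side view had it unchanged.
- **Hand:** it finished about 0.2 m above the bench, off to the side, touching nothing.

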